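# Ready a batch of seed balls for coating

## Task

Get a batch of seed balls ready for coating: empty all five balls from the long-handled cup into the mixing bowl and stand the cup upright on the table again, let go. Then unscrew the tight cap of the jar that is braced in the wooden holder, leaving the jar seated there, and finish while still holding the cap, level, clear of the jar and just above its mouth (a few centimetres at most), without letting go. Leave everything else on the table alone.

Things in the scene. Friction and masses are not known exactly. Their poses are not given: they have to be found in the camera images.
- cup_grip (a point): grip point on the axis of the straight round handle (13 mm thick) of the aluminium measuring cup, 45 mm above the table, 110 mm from the cup's axis; the handle runs level along the cup's -x from the wall to 156 mm from the axis. Cup: foot 72 mm and rim 100 mm across, 55 mm high, wall 3, floor 5 mm, 0.11 kg; z up. Holds five balls at the start
- cup_base (a point): centre of the underside of the measuring cup's round part (on the cup's axis; same axes as cup_grip; cup upright when z is vertical)
- bowl_floor (a point): centre of the inner floor of the fixed open terracotta-coloured mixing bowl: 200 mm across at the rim, 60 mm high, wall 5 mm, inner floor 6 mm above the table and about 114 mm across
- holder: wooden jar holder fixed to the bench: a 92 x 92 mm block, 45 mm high, origin at the centre of its underside on the table, sides along its x and y. A square pocket 64 mm wide, open at the top, its floor 14 mm above the table, holds the jar and keeps it from turning (2 mm of play each side)
- jar_base (a point): centre of the underside of the loose white plastic jar that stands in the pocket: square body 60 x 60 mm, sides along its x and y, 68 mm high, sloping to a shoulder of 44 mm diameter at 75 mm, then a round threaded neck; z up, 0.4 kg. If it is pulled before the cap is free it comes up with the cap
- jar_mouth (a point): centre of the jar's mouth, at the top rim of the neck, 98 mm above the jar's underside (112 mm above the table in the pocket); axes as jar_base. A springy rubber seal ring in the mouth pushes the cap up with about 5 to 8 N, which makes it tight to turn
- cap_center (a point): centre, half-way up, of the grey ribbed round screw cap: 56 mm diameter (57 over ribs), 22 mm high, 30 g, z up. Closed, its centre is about 108 mm above the table, its lower edge 16 mm above the edge of the jar's square body. Unscrews anticlockwise seen from above, by 0.7 to 1.0 rad, rising 1 to 2 mm; then the seal lifts it up to 2 mm more if it is not held down
- cap: the cap itself, origin at the centre of its lower edge (11 mm below cap_center), same axes. Its three inner lugs are free of the thread when the cap's yaw minus the jar's yaw is between 0 and about 0.6 rad (it starts at -1.0 to -0.75); beyond 0.65 they strike the next thread
- jar: the jar itself, origin and axes as jar_base
- cup: the measuring cup itself, origin and axes as cup_base
- ball0_center (a point): centre of clay seed ball 1 of 5: brown, 22 mm diameter, 12 g, in the cup at the start
- ball1_center (a point): centre of clay seed ball 2 of 5: brown, 22 mm diameter, 12 g, in the cup at the start
- ball2_center (a point): centre of clay seed ball 3 of 5: brown, 22 mm diameter, 12 g, in the cup at the start
- ball3_center (a point): centre of clay seed ball 4 of 5: brown, 22 mm diameter, 12 g, in the cup at the start
- ball4_center (a point): centre of clay seed ball 5 of 5: brown, 22 mm diameter, 12 g, in the cup at the start
- brush: bystander: paint brush lying at the near left; to be left alone
- pot: bystander: small open terracotta pot, 64 mm across, 55 mm high, near right; to be left alone
- tin: bystander: closed steel tin, 72 mm across, 75 mm high, at the far left; to be left alone
- clay_lump: bystander: dark lump of stiff clay, 80 mm across, 40 mm high, at the far right; to be left alone
- scraper: bystander: flat scraper lying at the right; to be left alone

How it is judged:
By the outcome, as a careful person would: the job done as asked, in the order asked, and still so for the second after the job is handed in, while the arm keeps its last pose, push and grip.
It also fails if it takes over 59 s, if anything falls off the work surface, if the arm or the gripper's body presses on something with over 40 N, if the wrist force passes 120 N, or if a joint passes its speed limit or range.

## Robot

A 6-joint arm with a two-finger parallel gripper is mounted at the origin on the work surface. World frame = base frame: x ahead of the robot, y to its left, z up, the work surface at z = 0. Lengths are in m, angles in rad, forces in N, time in s.
With the tool pointing down it reaches from about 0.275 to 0.75 m from the base axis. Payload 10.2 kg.
Tool frame: the origin (TCP) lies at the very end of the fingers, on their centre line; the grasp point (between the pads) lies 19 mm behind it; z points along the fingers, y is the direction in which the jaws open and shut (so a half turn about z gives the same grasp; the last joint's range is limited). The gripper opens to 85 mm and grips with 20 to 120 N. Pads are 22 mm wide; open, the fingers measure 114 mm over their backs; the gripper's body (76 mm by 85 mm) begins 54 mm behind the grasp point. The pads swing forward as they close: fully open they stand 13 mm farther back than shut.
Start: joints at [0.898, 0.313, 1.498, -0, 1.331, -0.223], TCP at [0.228, 0.473, 0.231] pointing down, gripper open.
Joint ranges: [-2.94, 2.94], [-0.97, 2.17], [0.19, 2.56], [-1.23, 4.37], [0.02, 3.11], [-2.88, 2.88]. Speed limits (rad/s): [2.39, 2.39, 3.01, 3.14, 3.14, 3.14].

## Interface

Orientations are given as [roll, pitch, yaw] about the fixed x, y, z axes, in that order (R = Rz(yaw) Ry(pitch) Rx(roll)).
In Python, from cell import status, vision, robot gives the robot as it stands.
- The arm moves only by the shell command python3 -m pendant 'ROWS' [FORCE]. ROWS is JSON, one flat list of numbers, 5 for each row, row after row: the finger opening in mm, from 0 to 85.4, then the shift along the tool's x, y, z in mm, then the turn about the tool's z in degrees. A call has exactly 5 rows; each row shifts and turns the commanded pose from where the row before left it, along the tool's axes as they then stand; what a row does not reach is not made up. A row lasts 1/12 s, in which the tool goes at most 41.7 mm and 7.16 degrees, less where a joint would pass 70% of its speed; a pose out of reach is approached as far as the arm can. A call with a gripper value outside its range is refused whole. The fingers move at their own pace and stop on an object; FORCE is the grip in N (left out, the last holds). Time passes only in rows, so rows that do not move let the fingers close, or fill a call up. It gives the time, the measured TCP pose, the force and the opening at its end, in the units of the state.
- status.read_state(): the state, without advancing time (a new reading comes with each control period).
- vision.capture(name): name is "scene" or "top"; returns a dict with "color" (480x640x3 uint8, red, green, blue), "K" (3x3 intrinsics, pixels), "extrinsics" (4x4, takes a point from world to camera coordinates). Camera axes: x right, y down, z forward; pixel columns grow to the right and rows downward; lengths in m; the calibration is good to about 2 mm. A picture is of the moment at which its call begins. There is no depth.
- robot.close_job(): hands the job in, once; it reports no verdict.
Trained networks look in the newest picture that a camera, given by its name, has taken for a name from the list of things; names that differ only in an ending like _2 or _b are one class to them, and where a whole thing is asked for, a point or a joint stands for the part that bears it (a point fixed in the world has none). Each returns a list of dicts, best first, with "p" (0 to 1); they miss things now and then, are a little off and sometimes report something else, mostly with a low value. They report only what shows in the picture. A call takes as long as a camera call.
- vision.find_in(camera, thing): "at" ([x, y, z] in m, in world coordinates, good to about 4 mm: the middle of the surface that is visible of it).
- vision.regions_of(camera, thing): "mask" (480x640 bool, what is visible of it).
- vision.place_of(camera, thing): "at" ([x, y, z] in m, in world coordinates, good to about 4 mm: a listed point, or the origin of a listed thing).
The state is a dict: "time_s": time; "qpos": joint angles; "joint_vel": joint speeds; "joint_torque": joint torques, N m; "eef_pos": TCP position; "tool_rot": TCP orientation; "force": force on the tool from outside, world axes, zero at the start; "ft_torque": the same for the moment, N m; "opening": finger opening in m.
Only numpy, scipy, OpenCV 4.12 (cv2) and the standard library are available. Lean on these libraries where they do the work, as an engineer would, in place of code of your own. Each camera call takes 0.05 s, during which the arm holds its last target.

## Working session

There is one attempt and no reset: what is moved stays moved. The work goes in short steps, Python scripts to look and compute and a shell command to move; the robot and the scene stay as the last step left them, time stands still between calls to the robot, and variables do not carry over. Pictures are saved under pics/ and viewed, and the job is handed in when it is done.

```bash
mkdir -p pics; ls; python3 - <<'E'
from cell import status, vision, robot
import cv2
print(status.read_state())
for c in ("scene","top"):
    d=vision.capture(c); cv2.imwrite(f"pics/{c}0.png",d["color"][:,:,::-1]); print(c,d["K"].tolist(),d["extrinsics"].round(4).tolist())
    for t in ("cup_grip","cup_base","cup","bowl_floor","holder","jar_mouth","cap_center","cap","jar","brush","pot","tin","clay_lump","scraper","ball0_center"):
        print(c,t,[([round(float(x),4) for x in r["at"]],round(r["p"],2)) for r in vision.place_of(c,t)][:3])
E
```

```text
pics
{'time_s': 0.0, 'qpos': array([ 8.97613971e-01,  3.13436250e-01,  1.49846111e+00, -1.50638917e-06,
        1.33101991e+00, -2.23377781e-01]), 'joint_vel': array([-0.00118643, -0.00020191,  0.00174951,  0.00161818, -0.00016683,
       -0.00031033]), 'joint_torque': array([-9.48488305e-04, -4.12273800e+01, -2.59738147e+01, -2.78808184e-04,
        4.39268129e-03, -2.09714938e-05]), 'eef_pos': array([0.22809172, 0.47256128, 0.23073308]), 'tool_rot': array([-3.14030062e+00, -2.92008708e-04,  2.69178825e+00]), 'force': array([-0.19000088, -0.49585928,  0.16287948]), 'ft_torque': array([-0.01699866,  0.02056596,  0.05089312]), 'opening': 0.08569546163840949}
scene [[556.9475640122138, 0.0, 321.2111532430443], [0.0, 556.9475640122138, 230.14352887432688], [0.0, 0.0, 1.0]] [[0.7829, 0.6219, -0.0173, -0.373], [0.4569, -0.5937, -0.6624, -0.2251], [-0.4222, 0.5107, -0.749, 1.419], [0.0, 0.0, 0.0, 1.0]]
scene cup_grip [([0.5175, -0.2032, 0.0461], 0.7), ([0.615, 0.2629, 0.0098], 0.5)]
scene cup_base [([0.6165, -0.2525, 0.0021], 0.94), ([0.6303, -0.244, 0.0169], 0.43)]
scene cup [([0.6186, -0
[... 1197 characters left out ...]
 bowl_floor [([0.562, 0.0187, 0.0067], 0.68)]
top holder []
top jar_mouth [([0.6159, 0.2628, 0.1121], 0.85), ([0.6166, 0.2622, -0.0021], 0.55)]
top cap_center [([0.6114, 0.2646, 0.1096], 0.7)]
top cap [([0.6177, -0.2762, 0.0195], 0.66), ([0.6131, 0.2652, 0.1021], 0.64)]
top jar [([0.6159, 0.263, 0.0184], 0.83), ([0.7559, 0.1494, -0.0009], 0.18)]
top brush [([0.3745, 0.1703, -0.0], 0.63)]
top pot [([0.3529, -0.1579, -0.0054], 0.81)]
top tin [([0.7584, 0.1472, -0.0034], 0.78)]
top clay_lump [([0.7548, -0.1432, 0.0008], 0.86), ([0.7554, 0.1482, -0.0001], 0.74), ([0.6167, -0.2765, 0.0167], 0.57)]
top scraper [([0.6344, -0.4656, 0.0052], 0.84)]
top ball0_center [([0.6332, -0.2609, 0.0183], 0.59)]
```

View pics/scene0.png

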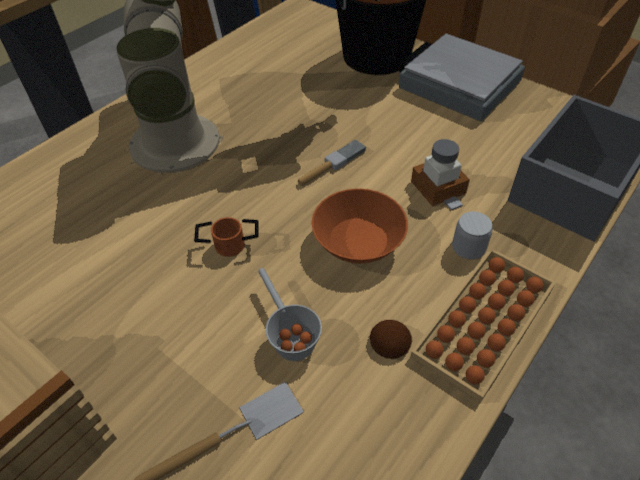

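View pics/top0.png

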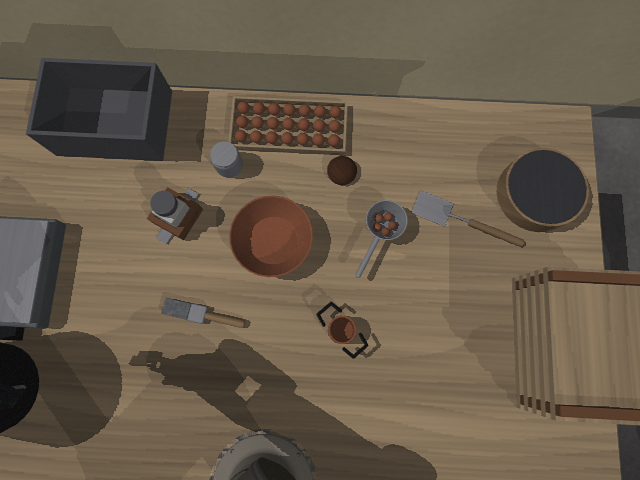

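The scene view shows the cup at about (293,333) with its handle end at (264,272), the bowl at (360,228), and the jar with its cap at (443,160). In the top view the cup is at (387,221), with the handle running to (359,275). The network positions agree with both pictures. Next I'll measure the handle axis.

```bash
cat > h.py <<'E'
import numpy as np, cv2
from cell import status, vision, robot
def ray(d,uv):
    E=np.array(d["extrinsics"]);K=np.array(d["K"]);R=E[:3,:3];t=E[:3,3]
    o=-R.T@t; v=R.T@np.linalg.inv(K)@np.array([uv[0],uv[1],1.]); return o,v
def atz(d,uv,z):
    o,v=ray(d,uv); return o+v*(z-o[2])/v[2]
def proj(d,p):
    c=np.array(d["extrinsics"])@np.r_[p,1]; q=np.array(d["K"])@c[:3]; return q[:2]/q[2]
def shift(target_tcp,yaw=None):
    s=status.read_state(); p=s["eef_pos"]; r=s["tool_rot"]
    from scipy.spatial.transform import Rotation as Ro
    R=Ro.from_euler("xyz",r).as_matrix(); d=R.T@(np.array(target_tcp)-p)*1000
    out=d.round(1).tolist()
    if yaw is not None:
        a=(yaw-r[2]+np.pi)%(2*np.pi)-np.pi; out.append(round(float(-np.degrees(a)),1))
    return out
def snap(c,f,crop=None):
    d=vision.capture(c); im=d["color"][:,:,::-1]
    if crop: 
        x0,y0,x1,y1=crop; im=cv2.resize(im[y0:y1,x0:x1],None,fx=min(800/(x1-x0),600/(y1-y0)),fy=min(800/(x1-x0),600/(y1-y0)),interpolation=cv2.INTER_CUBIC)
    cv2.imwrite("pics/"+f,im); return d
E
python3 - <<'E'
from h import *
print(status.read_state()["time_s"])
for c in("top","scene"):
    d=vision.capture(c); m=vision.regions_of(c,"cup")
    for r in m[:1]:
        k=r["mask"].astype(np.uint8); print(c,r["p"],k.sum())
        ys,xs=np.nonzero(k); P=np.array([atz(d,(x,y),.045) for x,y in zip(xs,ys)])[:,:2]
        C=np.array([.6185,-.2535]); dist=np.linalg.norm(P-C,axis=1); h=P[dist>.068]
        print(len(h),"end",dist.max()); mu=h.mean(0); u,s,vt=np.linalg.svd(h-mu); v=vt[0]*np.sign(-vt[0][0])
        print("handle mid",mu,"dir",v,"yaw",np.arctan2(-v[1],-v[0]),"axis passes cup by",np.cross(v,C-mu), "range",((h-mu)@v).min(),((h-mu)@v).max())
        e=mu+v*((h-mu)@v).max(); print("end",e,"axis est",e-v*.156)
E
```

```text
1.6
top 0.86 1181
207 end 0.15570549893569427
handle mid [ 0.5170739  -0.20678595] dir [-0.90586848  0.42355909] yaw -0.4373706558947961 axis passes cup by -0.0006431603124106358 range -0.043543290751739856 0.04402828578387524
end [ 0.47719006 -0.18813737] axis est [ 0.61850554 -0.25421258]
scene 0.69 2217
255 end 0.15553801153289823
handle mid [ 0.51776799 -0.20927771] dir [-0.9063806   0.42246207] yaw -0.4361599865737198 axis passes cup by -0.002473230393152566 range -0.04193031040481675 0.04552364344762605
end [ 0.47650624 -0.1900457 ] axis est [ 0.61790162 -0.25594978]<stdin>:10: DeprecationWarning: Arrays of 2-dimensional vectors are deprecated. Use arrays of 3-dimensional vectors instead. (deprecated in NumPy 2.0)
```

```bash
python3 -c "
from h import *
print(shift([.4933,-.1966,.12],2.7046))"
```

```text
[-529.7, -487.6, 111.3, -0.7]
```

```bash
python3 -m pendant '[85,-29,-27,0,-0.1, 85,-29,-27,0,-0.1, 85,-29,-27,0,-0.1, 85,-29,-27,0,-0.1, 85,-29,-27,0,-0.1]'
python3 -m pendant '[85,-29,-27,0,0, 85,-29,-27,0,0, 85,-29,-27,0,0, 85,-29,-27,0,0, 85,-29,-27,0,0]'
python3 -m pendant '[85,-29,-27,5,0, 85,-29,-27,5,0, 85,-29,-27,5,0, 85,-29,-27,5,0, 85,-29,-27,5,0]'
python3 -c "
from h import *
print(shift([.4933,-.1966,.12],2.7046),status.read_state()['qpos'])"
```

```text
time_s: 2.22
eef_pos: [0.3009, 0.2868, 0.2314]
tool_rot: [3.141, 0.0, 2.701]
force: [0.8, 0.2, 0.8]
opening: 0.0847
time_s: 2.63
eef_pos: [0.3745, 0.1026, 0.2316]
tool_rot: [3.141, 0.001, 2.701]
force: [1.1, 1.3, 0.9]
opening: 0.085
time_s: 3.05
eef_pos: [0.4481, -0.0817, 0.2062]
tool_rot: [3.142, 0.0, 2.7]
force: [1.2, 0.5, 1.1]
opening: 0.0849
[-89.9, -84.6, 86.2, -0.3] [-4.38539949e-01  1.82165150e-01  1.73447724e+00  8.31174623e-05
  1.22449312e+00 -1.56780318e+00]
```

```bash
python3 -m pendant '[85,-23,-21,20,0, 85,-23,-21,20,0, 85,-22,-21,20,0, 85,-22,-21,20,0, 85,0,0,6,0]'
python3 -c "
from h import *
print(shift([.4933,-.1966,.026],2.7046))
snap('top','a1.png',(280,130,480,330));snap('scene','a2.png',(180,180,400,400))"
```

```text
time_s: 3.47
eef_pos: [0.4934, -0.1977, 0.1172]
tool_rot: [-3.141, -0.002, 2.697]
force: [0.0, -0.7, -1.1]
opening: 0.0853
[0.3, 0.9, 91.2, -0.4]
```

View pics/a1.png

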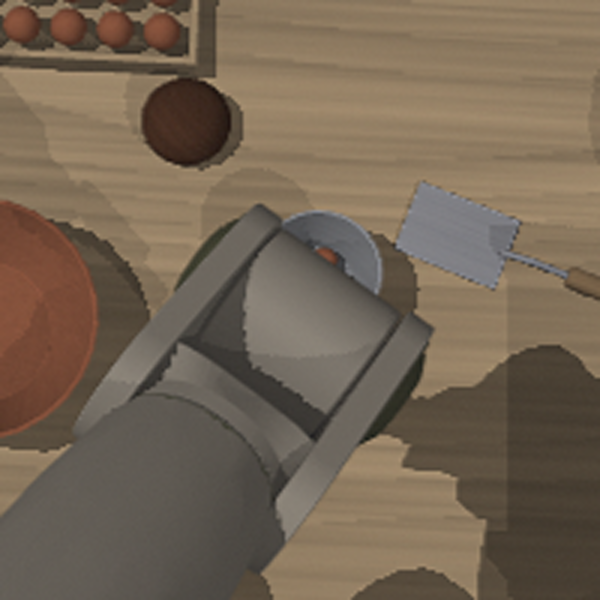

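View pics/a2.png

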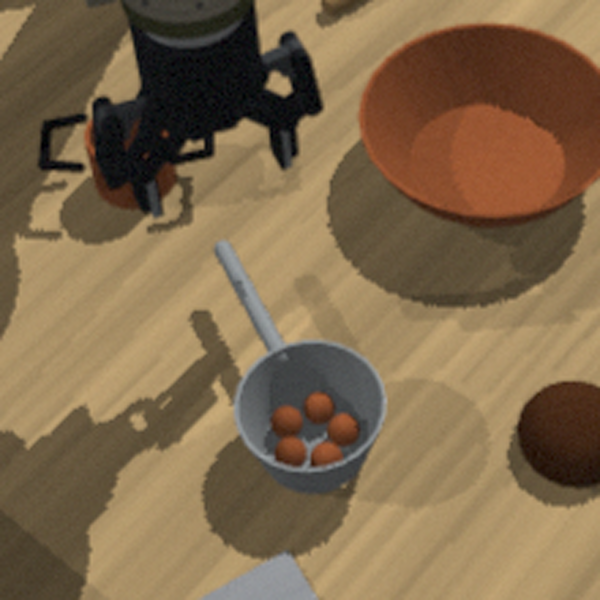

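The top view is mostly hidden by the wrist. In the scene view, the open fingers (zoomed picture, (155,210) and (285,165)) stand above and either side of the handle end at (222,245), so I'll descend.

```bash
python3 -m pendant '[85,0,0,23,-0.2, 85,0,0,23,-0.2, 85,0,0,23,0, 85,0,0,22,0, 60,0,0,0,0]' 40
python3 -m pendant '[10,0,0,0,0, 10,0,0,0,0, 10,0,0,0,0, 10,0,0,0,0, 10,0,0,0,0]' 40
python3 -m pendant '[5,0,0,0,0, 5,0,0,0,0, 5,0,0,0,0, 5,0,0,0,0, 5,0,0,0,0]' 20
python3 -c "
from h import *
snap('top','b1.png',(280,130,480,330));snap('scene','b2.png',(180,180,400,400))"
```

```text
time_s: 3.98
eef_pos: [0.4918, -0.192, 0.0271]
tool_rot: [3.141, -0.005, 2.709]
force: [-1.3, 0.6, -0.8]
opening: 0.0752
time_s: 4.4
eef_pos: [0.4937, -0.1941, 0.0303]
tool_rot: [-3.141, 0.002, 2.708]
force: [-0.8, -0.5, 0.4]
opening: 0.0118
time_s: 4.82
eef_pos: [0.4933, -0.194, 0.0293]
tool_rot: [-3.142, 0.0, 2.707]
force: [-1.2, -0.6, 0.9]
opening: 0.0121
```

View pics/b2.png

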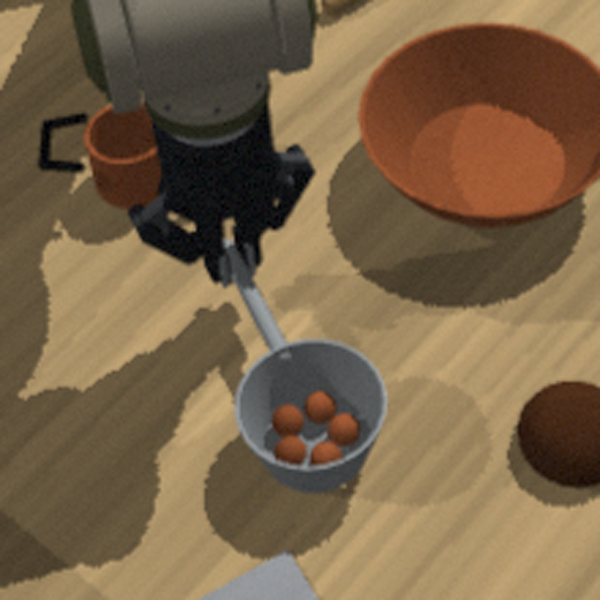

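The fingers hold the handle about 18 mm from its end, with the opening at 12 mm. I'll lift a little at 20 N to see whether the cup pivots in the pads.

```bash
python3 -m pendant '[5,0,0,-4,0, 5,0,0,-4,0, 5,0,0,-6,0, 5,0,0,-6,0, 5,0,0,0,0]' 20
python3 -c "
from h import *
snap('scene','c2.png',(180,180,400,400))
print(status.read_state()['force'],status.read_state()['ft_torque'])"
```

```text
time_s: 5.33
eef_pos: [0.4938, -0.1942, 0.0506]
tool_rot: [-3.141, 0.002, 2.708]
force: [-0.1, -0.6, -1.1]
opening: 0.0121
[ 0.11499459 -0.52751922 -2.72184928] [ 0.02042171  0.18427283 -0.0001925 ]
```

View pics/c2.png

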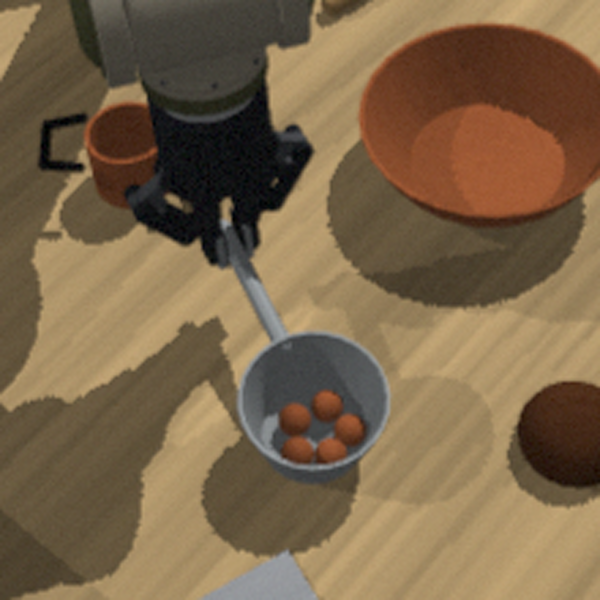

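The balls have run to the far side, so the cup tilts a little. I'll lift a bit more to tell creep from pivoting.

```bash
python3 -m pendant '[5,0,0,-5,0, 5,0,0,-5,0, 5,0,0,-5,0, 5,0,0,-5,0, 5,0,0,0,0]' 20
python3 -c "
from h import *
snap('scene','d2.png',(180,180,400,400))
print(status.read_state()['force'],status.read_state()['ft_torque'])"
```

```text
time_s: 5.8
eef_pos: [0.4938, -0.1942, 0.0704]
tool_rot: [-3.141, 0.002, 2.708]
force: [0.1, 0.4, -1.1]
opening: 0.0123
[ 0.71758576  0.51962045 -2.49669759] [ 0.09033199  0.20453861 -0.02865571]
```

View pics/d2.png

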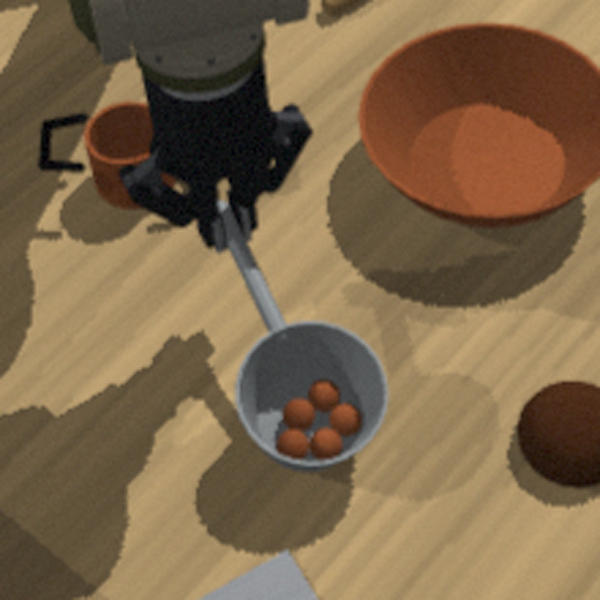

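```bash
cat >> h.py <<'E'
def cup_pose():
    s=status.read_state(); p=s["eef_pos"].copy(); p[2]+=.019
    for c in("scene","top"):
        d=vision.capture(c)
        for t in("cup_base","cup_grip"):
            for r in vision.place_of(c,t)[:1]:
                q=np.array(r["at"]); v=q-p; h=np.hypot(v[0],v[1])
                a="" 
                if t=="cup_base": a="tilt %.1f r %.3f"%(np.degrees(np.arctan2(-v[2],h))-np.degrees(np.arctan2(.045,.138)),np.linalg.norm(v))
                print(c,t,q.round(4),round(r["p"],2),a)
E
python3 -c "
from h import *
cup_pose()"
python3 -m pendant '[5,0,0,0,0, 5,0,0,0,0, 5,0,0,0,0, 5,0,0,0,0, 5,0,0,0,0]' 20
python3 -c "
from h import *
cup_pose()"
```

```text
scene cup_base [ 0.6046 -0.2474  0.0086] 0.86 tilt 15.0 r 0.147
scene cup_grip [ 0.5162 -0.2041  0.077 ] 0.7 
top cup_base [ 0.6056 -0.2475  0.0079] 0.56 tilt 15.1 r 0.148
time_s: 6.57
eef_pos: [0.4933, -0.1939, 0.0693]
tool_rot: [3.142, -0.0, 2.708]
force: [-1.5, 0.6, -1.2]
opening: 0.0121
scene cup_base [ 0.6024 -0.2439  0.0088] 0.59 tilt 15.5 r 0.144
scene cup_grip [ 0.5157 -0.2025  0.0803] 0.96 
top cup_base [ 0.6058 -0.2453  0.0104] 0.65 tilt 14.1 r 0.146
top cup_grip [ 0.6115 -0.2459  0.0084] 0.43
```

The cup pivots freely at 20 N: it tilts about 15° with its far foot edge still on the table. Now I'll clamp hard, lift, and see if it holds.

```bash
python3 -m pendant '[5,0,0,0,0, 5,0,0,0,0, 5,0,0,-6,0, 5,0,0,-8,0, 5,0,0,-8,0]' 120
python3 -c "
from h import *
cup_pose()"
python3 -m pendant '[5,0,0,-10,0, 5,0,0,-12,0, 5,0,0,-12,0, 5,0,0,-8,0, 5,0,0,0,0]' 120
python3 -c "
from h import *
cup_pose()"
```

```text
time_s: 7.28
eef_pos: [0.4934, -0.194, 0.0923]
tool_rot: [-3.142, 0.0, 2.707]
force: [0.9, -0.5, -0.7]
opening: 0.0091
scene cup_base [ 0.6073 -0.2486  0.034 ] 0.87 tilt 13.4 r 0.148
scene cup_grip [ 0.5155 -0.2027  0.1014] 0.56 
top cup_base [ 0.6103 -0.2449  0.0323] 0.65 tilt 13.7 r 0.150
top cup_grip [ 3.721e-01  1.706e-01 -3.000e-04] 0.61 
time_s: 8.0
eef_pos: [0.494, -0.1944, 0.1352]
tool_rot: [-3.141, 0.003, 2.708]
force: [0.2, 0.3, -1.2]
opening: 0.0087
scene cup_base [ 0.6066 -0.2472  0.0767] 0.93 tilt 13.9 r 0.147
scene cup_grip [ 0.5139 -0.2037  0.1446] 0.71 
top cup_base [ 0.6092 -0.2462  0.0742] 0.87 tilt 14.3 r 0.150
```

The tilt stays at 14° with 120 N. I'll carry it over the bowl.

```bash
python3 -m pendant '[5,2,6,-14,0, 5,4,12,-18,0, 5,7,20,-14,0, 5,8,24,-10,0, 5,9,26,-10,0]' 120
python3 -m pendant '[5,9,26,-10,0, 5,9,26,-10,0, 5,9,26,-6,0, 5,9,24,-4,0, 5,6,18,0,0]' 120
python3 -m pendant '[5,3,9,0,0, 5,1,4,0,0, 5,0,0,0,0, 5,0,0,0,0, 5,0,0,0,0]' 120
python3 -c "
from h import *
cup_pose(); print(shift([.517,.039,.231]))
snap('scene','e2.png',(200,80,480,360)); snap('top','e1.png',(180,130,480,330))"
```

```text
time_s: 8.72
eef_pos: [0.503, -0.1008, 0.1996]
tool_rot: [-3.142, -0.0, 2.706]
force: [-0.4, 0.5, -1.3]
opening: 0.0091
time_s: 9.13
eef_pos: [0.5156, 0.027, 0.2299]
tool_rot: [3.141, 0.001, 2.709]
force: [0.2, -0.7, -1.4]
opening: 0.0086
time_s: 9.55
eef_pos: [0.5173, 0.0375, 0.2291]
tool_rot: [-3.141, -0.0, 2.706]
force: [-0.4, 0.7, -1.6]
opening: 0.009
scene cup_base [ 0.6295 -0.016   0.1702] 0.72 tilt 14.0 r 0.147
scene cup_grip [0.541  0.0265 0.2375] 0.75 
top cup_base [ 0.6354 -0.0133  0.171 ] 0.83 tilt 12.9 r 0.150
[0.6, 0.6, -1.7]
```

View pics/e2.png

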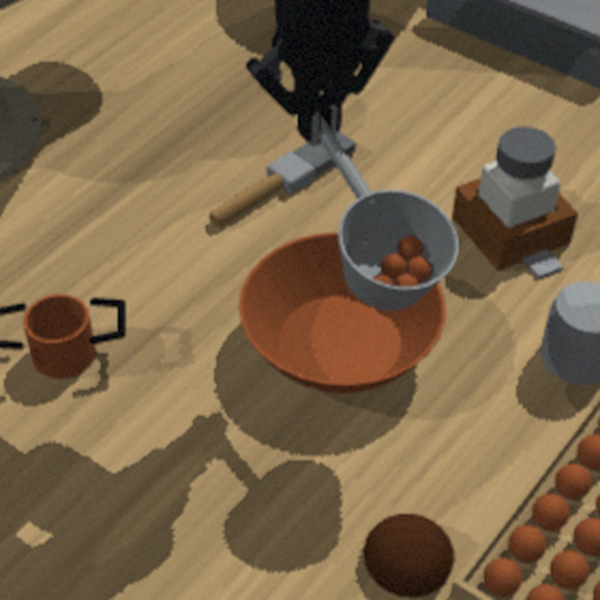

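View pics/e1.png

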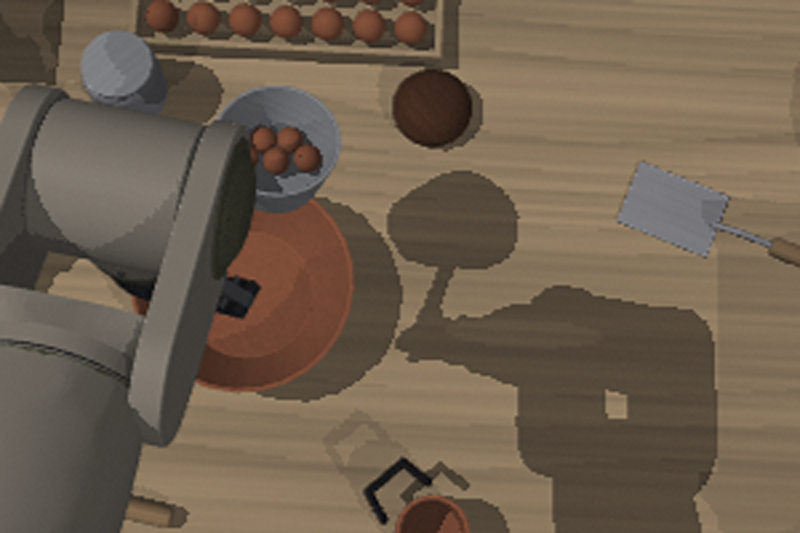

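All five balls are in the cup, at about (405,265) in the zoomed scene view, and the cup overhangs the far bowl rim. I'll pull the hand back 25 mm, raise it slightly, then ease the grip.

```bash
python3 -m pendant '[5,8,0,-3,0, 5,10,0,-4,0, 5,7,0,-3,0, 5,0,0,0,0, 5,0,0,0,0]' 120
python3 -m pendant '[5,0,0,0,0, 5,0,0,0,0, 5,0,0,0,0, 5,0,0,0,0, 5,0,0,0,0]' 20
python3 -c "
from h import *
cup_pose()
snap('scene','f2.png',(200,80,480,360))"
```

```text
time_s: 10.37
eef_pos: [0.4944, 0.0493, 0.2399]
tool_rot: [3.141, 0.001, 2.708]
force: [-0.0, 0.9, -1.4]
opening: 0.0087
time_s: 10.78
eef_pos: [0.4947, 0.049, 0.2392]
tool_rot: [-3.141, -0.0, 2.707]
force: [0.0, 0.4, -1.6]
opening: 0.009
scene cup_base [ 0.608  -0.0036  0.1805] 0.69 tilt 13.8 r 0.147
scene cup_grip [0.52   0.0404 0.2482] 0.9 
top cup_base [ 6.089e-01 -2.000e-04  1.820e-01] 0.56 tilt 13.4 r 0.146
```

View pics/f2.png

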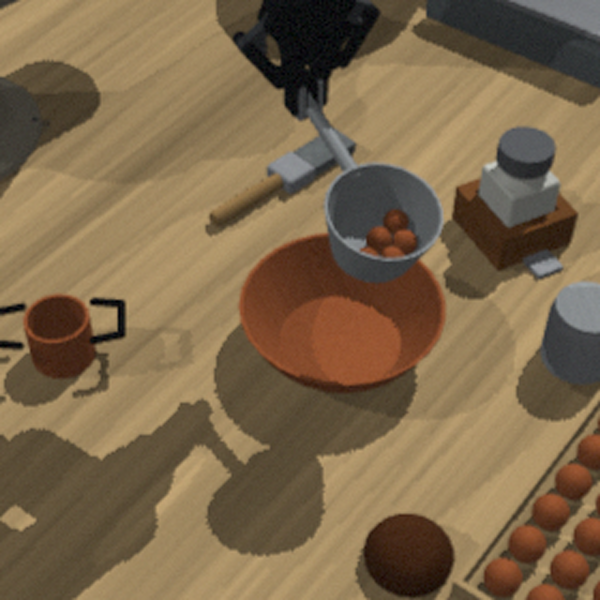

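No droop yet: the fingers still sit at 9 mm, compressed, compared with 12 mm before. I'll command a slightly wider opening.

```bash
python3 -m pendant '[11,0,0,0,0, 11,0,0,0,0, 11,0,0,0,0, 11,0,0,0,0, 11,0,0,0,0]' 20
python3 -c "
from h import *
cup_pose()"
```

```text
time_s: 11.55
eef_pos: [0.4946, 0.0491, 0.2393]
tool_rot: [3.142, -0.0, 2.707]
force: [-0.4, 0.5, -0.9]
opening: 0.0112
scene cup_base [ 0.6069 -0.0021  0.1824] 0.7 tilt 13.5 r 0.145
scene cup_grip [0.5182 0.038  0.2506] 0.58 
top cup_base [ 0.6096 -0.0015  0.1789] 0.92 tilt 14.2 r 0.149
```

```bash
python3 -m pendant '[11.6,0,0,0,0, 11.6,0,0,0,0, 11.6,0,0,0,0, 11.6,0,0,0,0, 11.6,0,0,0,0]' 20
python3 -c "
from h import *
cup_pose()"
python3 -m pendant '[12,0,0,0,0, 12,0,0,0,0, 12,0,0,0,0, 12,0,0,0,0, 12,0,0,0,0]' 20
python3 -c "
from h import *
cup_pose()"
```

```text
time_s: 12.27
eef_pos: [0.4946, 0.0491, 0.2393]
tool_rot: [-3.142, 0.0, 2.708]
force: [0.1, -0.5, -1.5]
opening: 0.0117
scene cup_base [ 0.6059 -0.0033  0.1772] 0.84 tilt 15.3 r 0.147
scene cup_grip [0.516  0.0417 0.2487] 0.71 
top cup_base [ 0.6108 -0.0029  0.1792] 0.94 tilt 13.8 r 0.150
time_s: 12.98
eef_pos: [0.4946, 0.0491, 0.2393]
tool_rot: [-3.142, -0.0, 2.708]
force: [-0.1, -0.1, -2.1]
opening: 0.0119
scene cup_base [0.5818 0.0079 0.1489] 0.76 tilt 30.5 r 0.146
scene cup_grip [0.5137 0.0409 0.2389] 0.95 
top cup_base [0.5863 0.007  0.1515] 0.82 tilt 28.6 r 0.147
top cup_grip [ 0.6342 -0.4635  0.0027] 0.56
```

It slides at 12 mm in a controlled way, now about 30°. Continuing.

```bash
python3 -m pendant '[12,0,0,0,0, 12,0,0,0,0, 12,0,0,0,0, 12,0,0,0,0, 12,0,0,0,0]' 20
python3 -c "
from h import *
cup_pose()
snap('scene','g2.png',(200,80,480,360))"
```

```text
time_s: 13.7
eef_pos: [0.4946, 0.0491, 0.2393]
tool_rot: [3.142, -0.0, 2.707]
force: [-0.3, 1.0, -0.8]
opening: 0.012
scene cup_base [0.5807 0.0079 0.149 ] 0.67 tilt 30.8 r 0.145
scene cup_grip [0.5131 0.042  0.245 ] 0.64 
top cup_base [0.5866 0.0101 0.1488] 0.65 tilt 29.6 r 0.148
top cup_grip [0.5895 0.0082 0.1589] 0.55
```

View pics/g2.png

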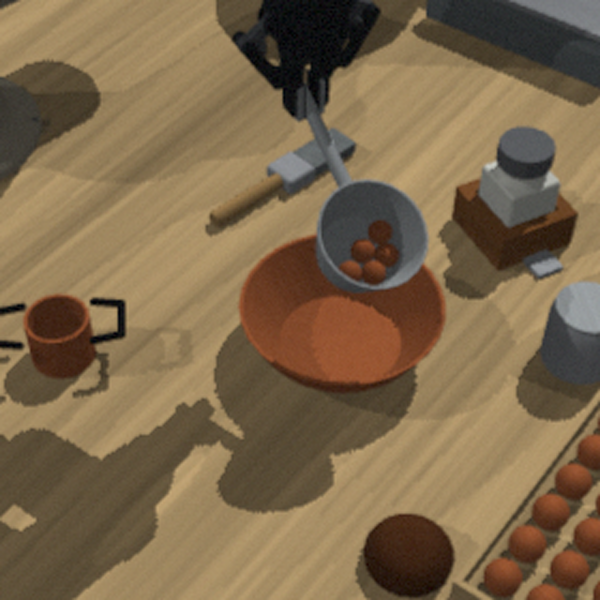

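```bash
python3 -m pendant '[12.15,0,0,0,0, 12.15,0,0,0,0, 12.15,0,0,0,0, 12.15,0,0,0,0, 12.15,0,0,0,0]' 20
python3 -c "
from h import *
cup_pose()"
```

```text
time_s: 14.47
eef_pos: [0.4946, 0.0491, 0.2393]
tool_rot: [3.142, 0.0, 2.707]
force: [-0.3, 0.0, -1.9]
opening: 0.0126
scene cup_base [0.582  0.0089 0.1506] 0.83 tilt 30.2 r 0.144
scene cup_grip [0.516  0.0396 0.2404] 0.63 
top cup_base [0.5859 0.0068 0.1494] 0.78 tilt 29.2 r 0.148
```

```bash
python3 -m pendant '[12.35,0,0,0,0, 12.35,0,0,0,0, 12.35,0,0,0,0, 12.35,0,0,0,0, 12.35,0,0,0,0]' 20
python3 -c "
from h import *
cup_pose()
snap('scene','i2.png',(200,80,480,360))"
```

```text
time_s: 15.18
eef_pos: [0.4946, 0.0491, 0.2393]
tool_rot: [-3.142, -0.0, 2.708]
force: [-0.8, -0.1, -1.7]
opening: 0.0128
scene cup_base [0.5437 0.0281 0.1212] 0.92 tilt 50.7 r 0.147
scene cup_grip [0.5055 0.0441 0.2358] 0.9 
top cup_base [0.5447 0.0279 0.1206] 0.82 tilt 50.4 r 0.148
top cup_grip [0.5083 0.0417 0.2301] 0.69
```

View pics/i2.png

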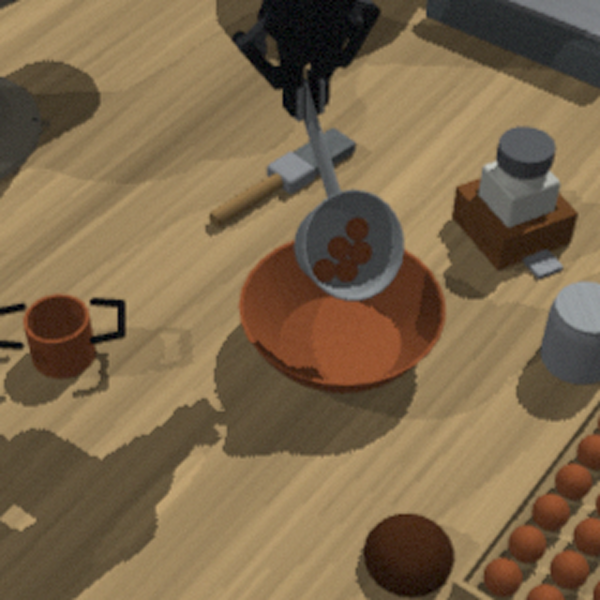

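About 50° now, with all five balls still in the cup and the lip over the bowl. A little more.

```bash
python3 -m pendant '[12.45,-8,0,0,0, 12.45,-8,0,0,0, 12.45,-4,0,0,0, 12.45,0,0,0,0, 12.45,0,0,0,0]' 20
python3 -c "
from h import *
cup_pose()
snap('scene','j2.png',(200,80,480,360))"
```

```text
time_s: 15.95
eef_pos: [0.513, 0.0405, 0.239]
tool_rot: [-3.141, -0.001, 2.707]
force: [1.5, 0.8, -1.1]
opening: 0.0125
scene cup_base [0.5582 0.02   0.1188] 0.56 tilt 52.3 r 0.148
scene cup_grip [0.609  0.2648 0.1103] 0.19 
top cup_base [0.5596 0.0217 0.1194] 0.89 tilt 52.0 r 0.147
top cup_grip [0.5221 0.0331 0.2293] 0.63
```

View pics/j2.png

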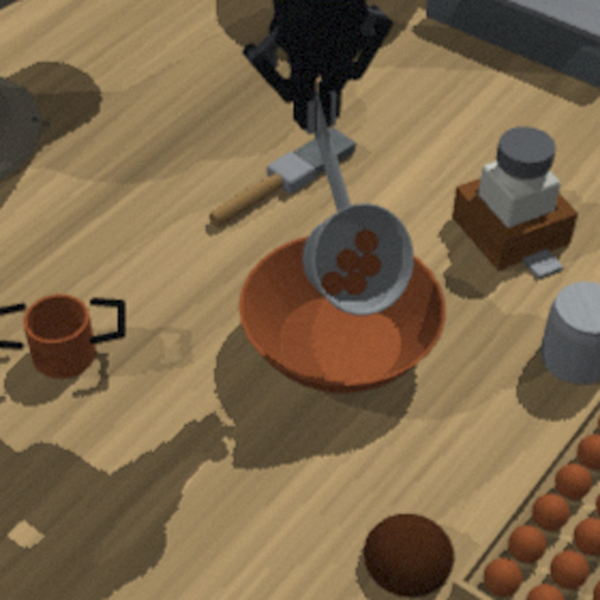

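```bash
python3 -m pendant '[12.6,0,0,0,0, 12.6,0,0,0,0, 12.6,0,0,0,0, 12.6,0,0,0,0, 12.6,0,0,0,0]' 20
python3 -c "
from h import *
cup_pose()
snap('scene','k2.png',(200,80,480,360))"
```

```text
time_s: 16.72
eef_pos: [0.5128, 0.0407, 0.2393]
tool_rot: [-3.142, -0.0, 2.708]
force: [-0.2, -0.2, -0.9]
opening: 0.0129
scene cup_base [0.5391 0.0267 0.1154] 0.73 tilt 60.2 r 0.146
scene cup_grip [0.5205 0.0378 0.2342] 0.67 
top cup_base [0.5423 0.0292 0.1169] 0.96 tilt 59.3 r 0.145
top cup_grip [0.5191 0.0354 0.2282] 0.81
```

View pics/k2.png

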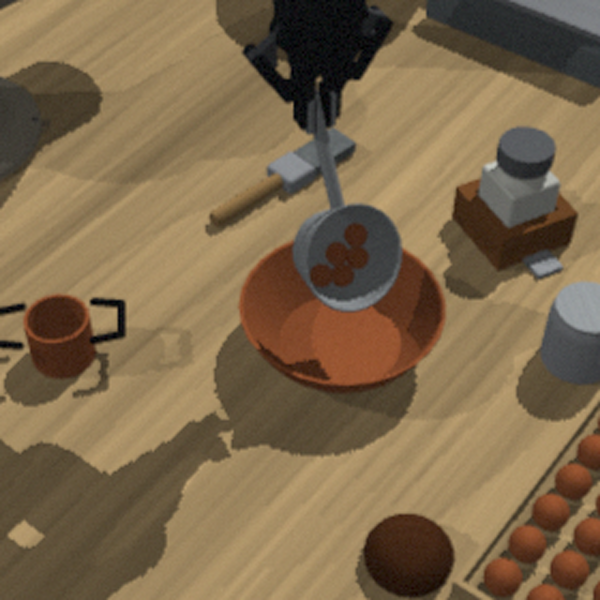

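```bash
python3 -m pendant '[12.75,0,0,0,0, 12.75,0,0,0,0, 12.75,0,0,0,0, 12.75,0,0,0,0, 12.75,0,0,0,0]' 20
python3 -c "
from h import *
cup_pose()
snap('scene','l2.png',(200,80,480,360))"
```

```text
time_s: 17.48
eef_pos: [0.5127, 0.0406, 0.2393]
tool_rot: [-3.142, -0.0, 2.708]
force: [-0.7, -0.4, -2.0]
opening: 0.013
scene cup_base [0.6134 0.2603 0.0115] 0.68 tilt 27.5 r 0.345
scene cup_grip [0.5173 0.0384 0.2285] 0.77 
top cup_base [0.5084 0.0445 0.1081] 0.56 tilt 69.7 r 0.150
top cup_grip [0.5157 0.037  0.2249] 0.62
```

View pics/l2.png

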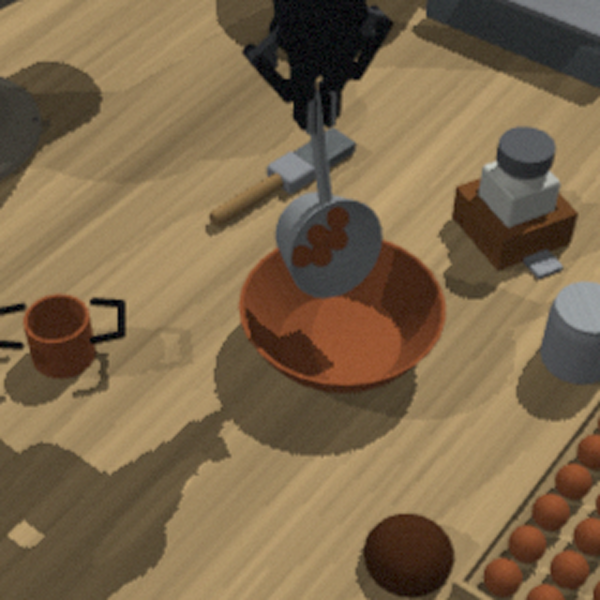

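Tilt is now about 74° and the balls are at the edge of rolling. I'll move the hand forward with the loose grip so the cup lags and tilts further, then close again.

```bash
python3 -m pendant '[12.8,0,0,0,0, 12.8,-4,0,0,0, 12.8,-18,0,0,0, 12,-8,0,0,0, 11,0,0,0,0]' 20
python3 -c "
from h import *
cup_pose()
snap('scene','m2.png',(200,80,480,360))"
```

```text
time_s: 18.25
eef_pos: [0.541, 0.0273, 0.2389]
tool_rot: [-3.141, 0.0, 2.707]
force: [0.0, -0.0, -1.4]
opening: 0.0122
scene cup_base [0.5216 0.0352 0.1089] 0.96 tilt 63.9 r 0.150
scene cup_grip [0.5392 0.0273 0.2251] 0.94 
top cup_base [0.5248 0.0353 0.1088] 0.79 tilt 65.0 r 0.150
top cup_grip [0.5405 0.0268 0.2257] 0.8
```

View pics/m2.png

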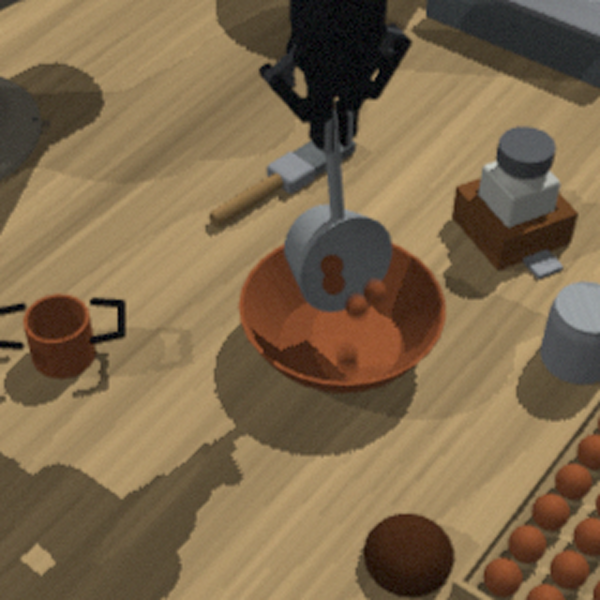

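The balls are pouring: three are falling or in the bowl at about (375,290), (357,305) and (347,357), and two are still rolling out at about 80°. I'll clamp and wait.

```bash
python3 -m pendant '[5,0,0,0,0, 5,0,0,0,0, 5,0,0,0,0, 5,0,0,0,0, 5,0,0,0,0]' 120
python3 -c "
from h import *
snap('scene','n2.png',(200,80,480,360))"
```

```text
time_s: 19.02
eef_pos: [0.54, 0.028, 0.2393]
tool_rot: [3.142, 0.0, 2.708]
force: [-0.2, -0.3, -2.2]
opening: 0.0091
```

View pics/n2.png

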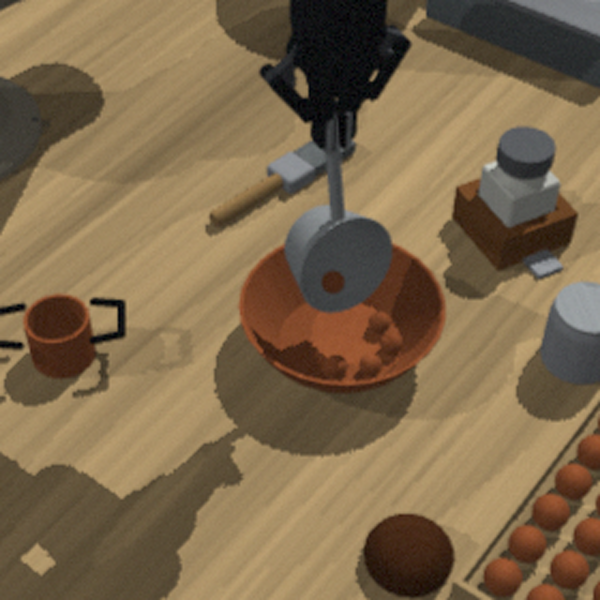

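Four balls are in the bowl and one is still in the cup at (333,282). A quick backward jerk should roll it out.

```bash
python3 -m pendant '[5,25,0,0,0, 5,0,0,0,0, 5,0,0,0,0, 5,0,0,0,0, 5,0,0,0,0]' 120
python3 -c "
from h import *
snap('scene','o2.png',(200,80,480,360));snap('top','o1.png',(180,150,380,300))"
```

```text
time_s: 19.48
eef_pos: [0.5177, 0.0383, 0.2393]
tool_rot: [3.142, 0.0, 2.707]
force: [-0.7, 0.5, -1.3]
opening: 0.0095
```

View pics/o2.png

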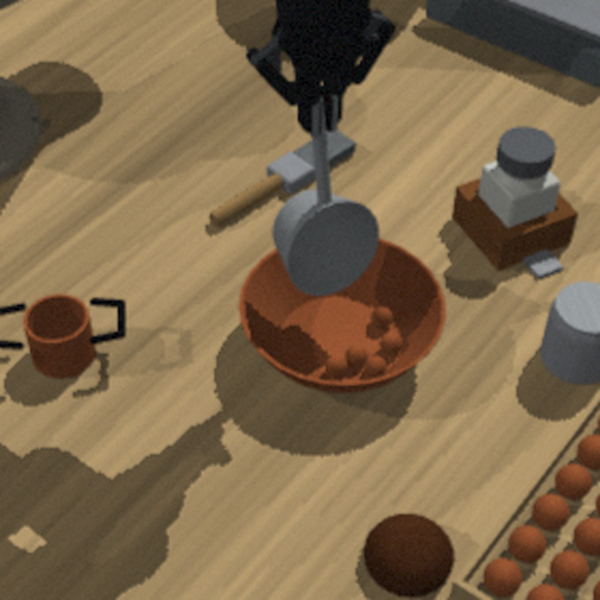

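View pics/o1.png

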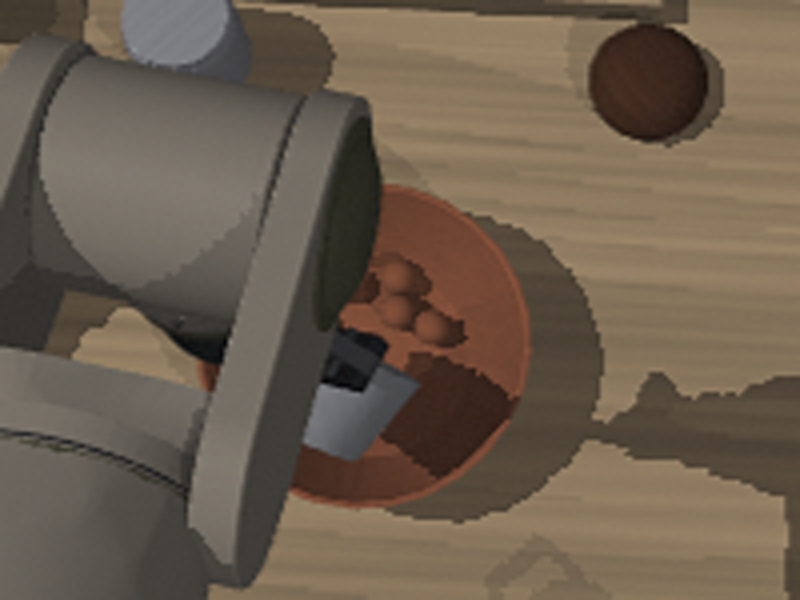

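Five balls now lie in the bowl, at (383,316), (392,342), (375,365), (357,355) and (335,367), and the cup is empty. I'll carry it, still hanging, to free table on the right, then set its far edge down and roll it upright.

```bash
python3 -m pendant '[5,0,0,-20,0, 5,-2,-6,-10,0, 5,-6,-18,0,0, 5,-8,-26,0,0, 5,-10,-30,0,0]' 120
python3 -c "
from h import *
print(shift([.628,-.220,.20]))"
```

```text
time_s: 20.0
eef_pos: [0.5073, -0.0457, 0.2697]
tool_rot: [3.141, 0.001, 2.709]
force: [0.9, -0.5, -1.6]
opening: 0.0097
[-182.6, -107.7, 69.9]
```

```bash
python3 -m pendant '[5,-24,-20,0,0, 5,-32,-20,0,0, 5,-34,-18,6,0, 5,-32,-16,14,0, 5,-28,-14,16,0]' 120
python3 -m pendant '[5,-20,-11,16,0, 5,-10,-6,14,0, 5,-3,-3,10,0, 5,0,0,6,0, 5,0,0,0,0]' 120
python3 -c "
from h import *
print(shift([.628,-.220,.165]));cup_pose()
snap('scene','p2.png',(180,150,460,430))"
```

```text
time_s: 20.42
eef_pos: [0.6075, -0.1908, 0.2335]
tool_rot: [-3.141, 0.003, 2.706]
force: [0.4, 1.0, -0.9]
opening: 0.0092
time_s: 20.83
eef_pos: [0.6272, -0.2195, 0.1862]
tool_rot: [3.141, -0.002, 2.708]
force: [-0.4, -0.5, -1.4]
opening: 0.0093
[-0.9, -0.1, 21.2]
scene cup_grip [ 0.6269 -0.2175  0.1729] 0.84
```

View pics/p2.png

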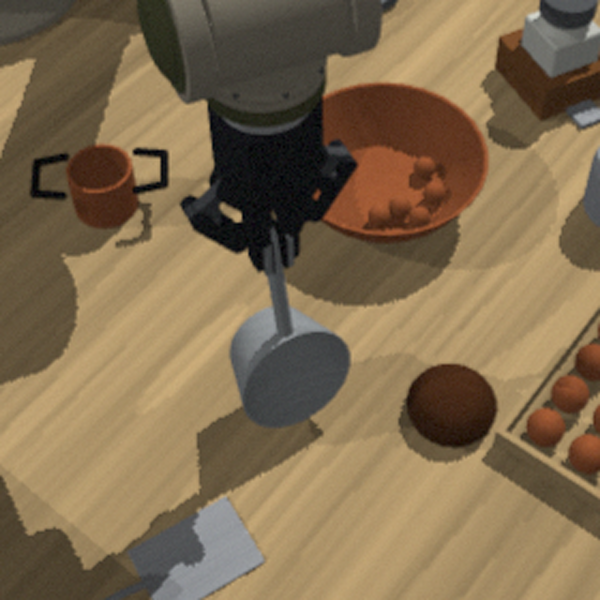

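All five balls are visible in the bowl, and the cup hangs well clear of the scraper and clay. Lowering to touch down.

```bash
python3 -m pendant '[5,0,0,8,0, 5,0,0,7,0, 5,0,0,5,0, 5,0,0,2,0, 11.8,0,0,0,0]' 20
python3 -c "
from h import *
print(status.read_state()['force'])"
python3 -m pendant '[12,0,0,0,0, 12,3,0,0,0, 12,6,0,0,0, 12,8,0,1,0, 12,8,0,1,0]' 20
python3 -c "
from h import *
print(status.read_state()['force'])
cup_pose()
snap('scene','q2.png',(180,150,460,430))"
```

```text
time_s: 21.6
eef_pos: [0.6282, -0.2201, 0.1677]
tool_rot: [-3.141, 0.003, 2.708]
force: [-3.6, 2.8, 15.6]
opening: 0.0121
[-3.60662491  2.84399581 15.55511713]
time_s: 22.02
eef_pos: [0.6056, -0.2097, 0.1644]
tool_rot: [-3.141, 0.004, 2.707]
force: [1.1, -1.0, 9.1]
opening: 0.0123
[ 1.0583706  -1.03029664  9.11424908]
scene cup_base [ 0.6019 -0.2105  0.0331] 0.81 tilt 70.5 r 0.150
scene cup_grip [ 0.6123 -0.2095  0.154 ] 0.72
```

View pics/q2.png

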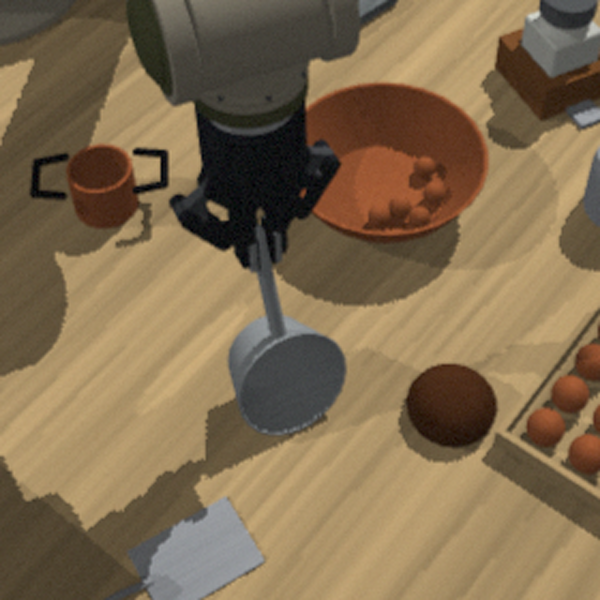

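The hand is dragging it upright, with the wall lying on the table at about 74°. I'll follow the arc around the foot edge.

```bash
python3 -m pendant '[12,10,0,1,0, 12,11,0,2,0, 12,11,0,2,0, 12,11,0,3,0, 12,10,0,3,0]' 20
python3 -c "
from h import *
print(status.read_state()['force'])
cup_pose()
snap('scene','r2.png',(180,150,460,430))"
```

```text
time_s: 22.78
eef_pos: [0.5567, -0.187, 0.1522]
tool_rot: [-3.142, 0.001, 2.708]
force: [0.5, 0.7, 0.7]
opening: 0.0124
[0.45597871 0.72342408 0.74919625]
scene cup_base [ 0.5922 -0.2025  0.0309] 0.88 tilt 56.5 r 0.146
scene cup_grip [ 0.3554 -0.1577  0.0009] 0.69 
top cup_base [0.614  0.2625 0.0163] 0.72 tilt 0.8 r 0.479
top cup_grip [0.6154 0.0071 0.0171] 0.59
```

View pics/r2.png

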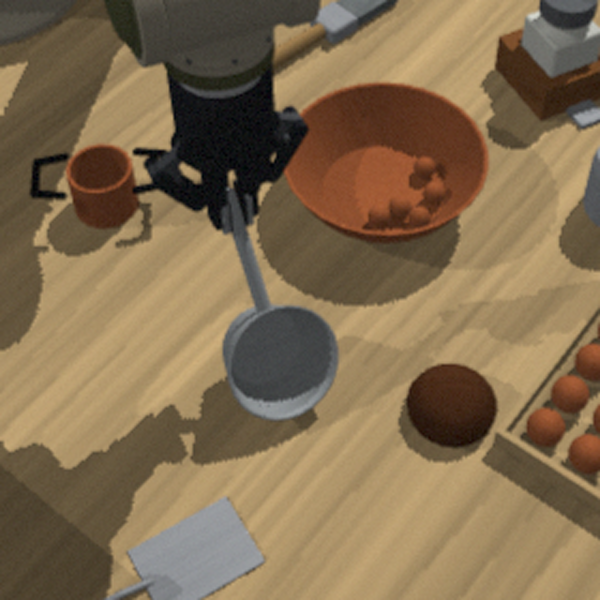

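It is following well, now about 56°. Continuing the arc; afterwards I'll shift it away from the pot's handle before setting down.

```bash
python3 -m pendant '[12,10,0,5,0, 12,10,0,6,0, 12,10,0,6,0, 12,10,0,7,0, 12,8,0,6,0]' 20
python3 -m pendant '[12,7,0,6,0, 12,7,0,7,0, 12,6,0,7,0, 5,0,0,0,0, 5,0,0,0,0]' 120
python3 -c "
from h import *
print(status.read_state()['force'])
cup_pose()
snap('scene','s2.png',(180,150,460,430))"
```

```text
time_s: 23.55
eef_pos: [0.5133, -0.1668, 0.1223]
tool_rot: [-3.142, 0.0, 2.708]
force: [-1.7, 0.6, 4.1]
opening: 0.0123
time_s: 23.97
eef_pos: [0.4955, -0.1586, 0.1024]
tool_rot: [3.141, -0.001, 2.708]
force: [-3.2, 1.6, 5.1]
opening: 0.0095
[-3.19563096  1.61883208  5.05671967]
scene cup_base [ 0.5851 -0.2024  0.0176] 0.56 tilt 28.1 r 0.144
scene cup_grip [ 0.5132 -0.1658  0.1094] 0.72 
top cup_base [ 0.5883 -0.0187  0.0161] 0.45 tilt 14.0 r 0.198
```

View pics/s2.png

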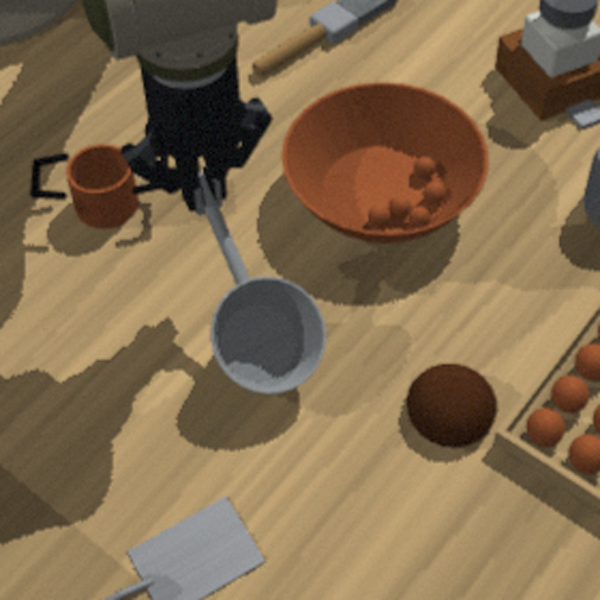

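It's at about 28°. Lift slightly, shift away from the pot, and finish the arc.

```bash
python3 -m pendant '[5,0,0,-8,0, 5,-10,0,-4,0, 5,-18,0,0,0, 5,-15,0,4,0, 5,-4,0,6,0]' 120
python3 -m pendant '[11,0,0,3,0, 12,2,0,1,0, 12,7,0,8,0, 12,7,0,10,0, 12,7,0,12,0]' 20
python3 -c "
from h import *
print(status.read_state()['force'])
cup_pose()
snap('scene','t2.png',(180,150,460,430))"
```

```text
time_s: 24.73
eef_pos: [0.54, -0.1795, 0.1048]
tool_rot: [-3.141, 0.003, 2.707]
force: [-4.0, 1.8, 3.8]
opening: 0.0091
time_s: 25.15
eef_pos: [0.5165, -0.1682, 0.0706]
tool_rot: [-3.141, 0.001, 2.708]
force: [-0.5, -0.4, 1.7]
opening: 0.0122
[-0.54487406 -0.44859618  1.7092967 ]
scene cup_base [ 0.6234 -0.2181  0.0115] 0.92 tilt 15.4 r 0.141
scene cup_grip [ 0.5419 -0.1755  0.0826] 0.61 
top cup_base [ 0.3736  0.1673 -0.0026] 0.49 tilt -3.9 r 0.376
top cup_grip [ 0.6271 -0.218   0.008 ] 0.7
```

View pics/t2.png

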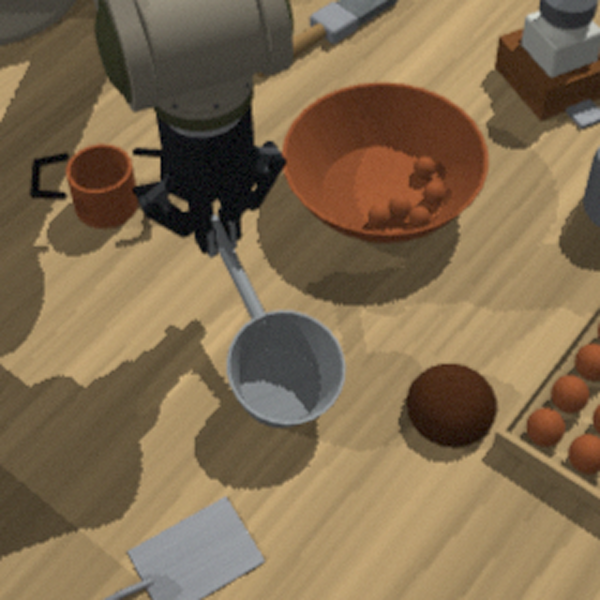

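```bash
python3 -m pendant '[12,5,0,10,0, 12,4,0,10,0, 12,4,0,10,0, 12,2,0,8,0, 12,0,0,3,0]' 20
python3 -m pendant '[13,0,0,0,0, 14,0,0,0,0, 18,0,0,0,0, 26,0,0,0,0, 32,0,0,0,0]' 20
python3 -c "
from h import *
snap('scene','u2.png',(180,150,460,430))"
```

```text
time_s: 25.92
eef_pos: [0.5031, -0.1621, 0.0286]
tool_rot: [3.142, -0.001, 2.707]
force: [-2.0, -0.1, 1.6]
opening: 0.0122
time_s: 26.33
eef_pos: [0.5038, -0.1624, 0.0296]
tool_rot: [-3.142, 0.001, 2.708]
force: [0.1, -0.3, 0.1]
opening: 0.0323
```

View pics/u2.png

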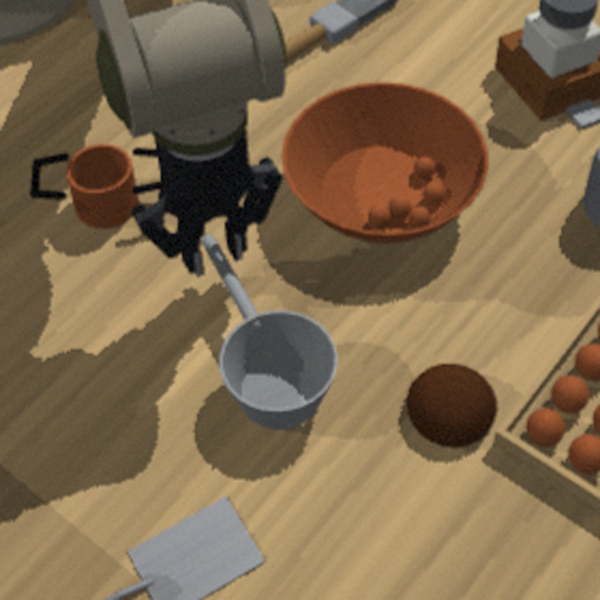

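The cup stands upright and the fingers are free of the handle, either side of (210,250). Going up and towards the jar.

```bash
python3 -m pendant '[34,0,0,-20,0, 34,0,0,-35,0, 60,0,0,-40,0, 85,0,0,-40,0, 85,0,10,-35,0]' 20
python3 -m pendant '[85,10,35,-10,0, 85,10,38,0,0, 85,10,38,0,0, 85,10,38,0,0, 85,10,38,0,0]' 20
python3 - <<'E'
from h import *
d=snap('scene','v2.png',(180,100,520,440));e=snap('top','v1.png')
for c in("scene","top"):
    for t in("cap_center","cap","jar_mouth","jar","holder","cup_base","cup"):
        print(c,t,[(np.round(r["at"],4).tolist(),round(r["p"],2)) for r in vision.place_of(c,t)][:1])
dd={"scene":d,"top":e}
for c in dd:
    r=vision.regions_of(c,"cap")
    if r:
        ys,xs=np.nonzero(r[0]["mask"]); (x,y),_=cv2.minEnclosingCircle(np.c_[xs,ys].astype(np.float32)); print(c,r[0]["p"],len(xs),xs.mean(),ys.mean(),atz(dd[c],(xs.mean(),ys.mean()),.112))
E
```

```text
time_s: 26.8
eef_pos: [0.5075, -0.1541, 0.2021]
tool_rot: [-3.141, 0.002, 2.706]
force: [1.4, 0.3, 0.3]
opening: 0.0691
time_s: 27.22
eef_pos: [0.541, 0.0393, 0.2097]
tool_rot: [3.141, 0.001, 2.707]
force: [1.8, 0.1, 0.2]
opening: 0.0849
scene cap_center [([0.6098, 0.2651, 0.1123], 0.57)]
scene cap [([0.6157, 0.2592, 0.1], 0.6)]
scene jar_mouth [([0.6125, 0.2618, 0.1106], 0.9)]
scene jar [([0.6177, 0.2669, 0.0119], 0.56)]
scene holder [([0.6152, 0.2597, 0.0024], 0.71)]
scene cup_base [([0.6255, -0.222, 0.0026], 0.94)]
scene cup [([0.626, -0.2197, 0.0018], 0.67)]
top cap_center []
top cap [([0.6127, 0.2657, 0.0989], 0.69)]
top jar_mouth [([0.6254, -0.2179, -0.0056], 0.54)]
top jar []
top holder [([0.5955, 0.0007, 0.0178], 0.64)]
top cup_base [([0.6317, -0.218, 0.001], 0.9)]
top cup [([0.6269, -0.2204, -0.0027], 0.6)]
scene 0.79 558 444.6290322580645 151.1863799283154 [0.61567427 0.25783475 0.112     ]
top 0.74 335 159.40298507462686 201.3641791044776 [0.61765075 0.27386675 0.112     ]
```

View pics/v2.png

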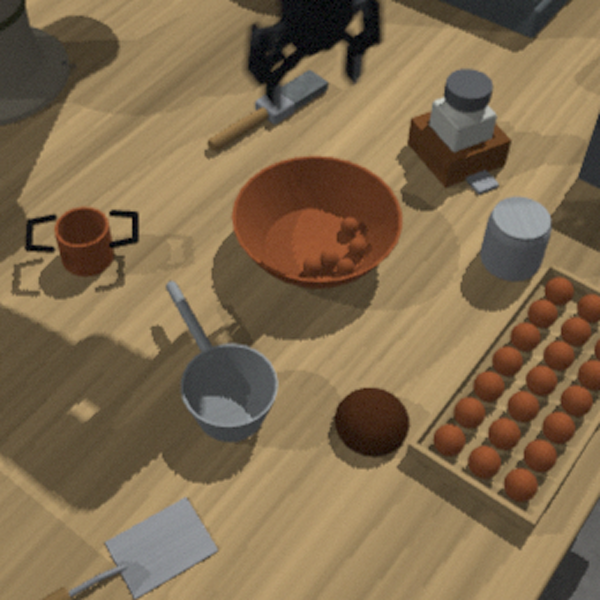

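View pics/v1.png

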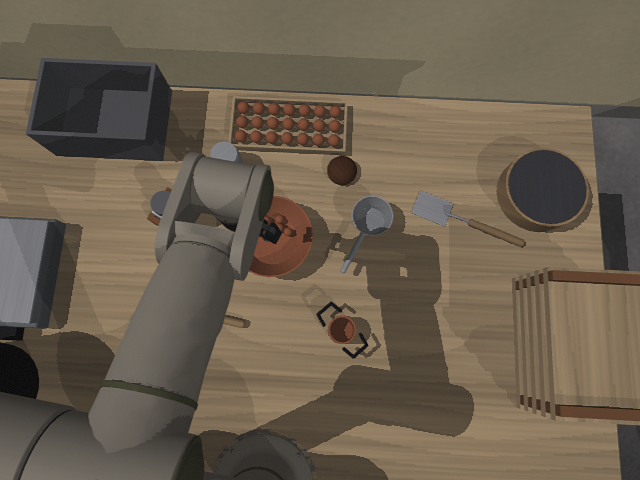

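The cup stands upright at (228,390) in the zoomed scene view, empty, and the bowl holds the five balls. I'll refine the cap position by matching a projected cylinder to its masks.

```bash
python3 - <<'E'
from h import *
from scipy.optimize import minimize
d=vision.capture("scene"); m=vision.regions_of("scene","cap")[0]["mask"]
im=cv2.imread("pics/top0.png"); t=vision.capture("top")
crop=im[180:225,140:190]; g=crop.max(2).astype(int); sat=(crop.max(2).astype(int)-crop.min(2))
mt=np.zeros(im.shape[:2],bool); 
k=((sat<22)&(g<110)).astype(np.uint8); n,l,s,c=cv2.connectedComponentsWithStats(k); i=1+s[1:,4].argmax(); mt[180:225,140:190]=l==i; print(s[i],c[i]+[140,180])
def hull(D,x,y):
    a=np.linspace(0,2*np.pi,40); P=np.array([proj(D,(x+.0285*np.cos(q),y+.0285*np.sin(q),z)) for z in(.097,.119) for q in a])
    M=np.zeros((480,640),np.uint8); cv2.fillConvexPoly(M,cv2.convexHull((P*16).round().astype(np.int32)),1,shift=4); return M>0
for D,M,n in((d,m,"scene"),(t,mt,"top")):
    best=max((((hull(D,x,y)&M).sum()/(hull(D,x,y)|M).sum()),x,y) for x in np.arange(.60,.63,.001) for y in np.arange(.25,.28,.001))
    print(n,best)
# jar/holder yaw
print(status.read_state()["time_s"])
im2=cv2.imread("pics/scene0.png"); cv2.imwrite("pics/w.png",cv2.resize(im2[110:210,390:500],None,fx=6,fy=6,interpolation=cv2.INTER_CUBIC))
E
```

```text
[ 10  10  40  35 889] [168.84364454 206.62429696]
scene (np.float64(0.8595317725752508), np.float64(0.613), np.float64(0.263))
top (np.float64(0.656319290465632), np.float64(0.613), np.float64(0.261))
28.2667
```

View pics/w.png

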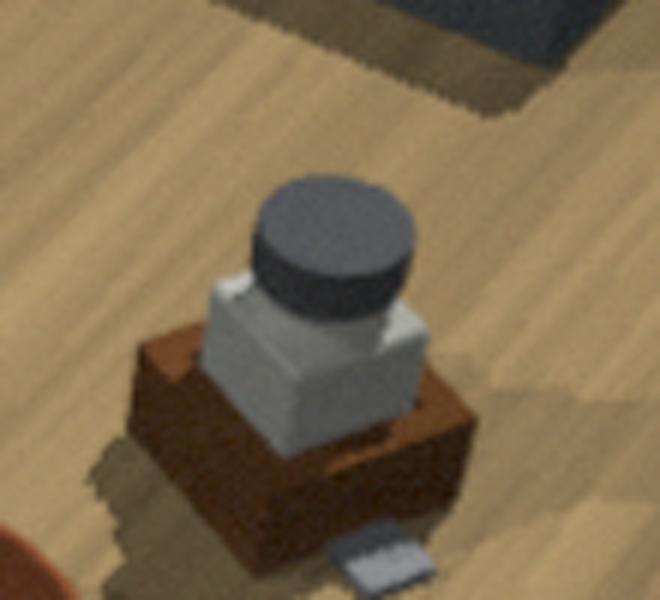

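Position found: cap at (0.6135, 0.263), and both cameras agree.

```bash
python3 -c "
from h import *
print(shift([.6135,.263,.19],2.708))"
python3 -m pendant '[85,6,38,0,0, 85,6,38,0,0, 85,6,38,0,0, 85,6,38,0,0, 85,4,38,4,0]'
python3 -c "
from h import *
print(shift([.6135,.263,.088]),status.read_state()['qpos'])"
```

```text
[29.1, 235.1, 19.3, -0.0]
time_s: 28.68
eef_pos: [0.5958, 0.2237, 0.2061]
tool_rot: [3.141, 0.001, 2.708]
force: [1.3, -0.4, -0.5]
opening: 0.0852
[0.6, 43.0, 118.1] [ 1.75428242e-01  5.80120148e-01  1.16410919e+00  1.00923904e-06
  1.39592138e+00 -9.61495597e-01]
```

```bash
python3 -m pendant '[85,0,22,10,0, 85,0,16,15,0, 85,0,4,15,0, 85,0,0,5,0, 85,0,0,0,0]'
python3 -c "
from h import *
print(shift([.6135,.263,.088]))
snap('scene','x2.png',(360,60,540,240))"
```

```text
time_s: 29.1
eef_pos: [0.6125, 0.2595, 0.1587]
tool_rot: [-3.14, -0.002, 2.708]
force: [0.4, -0.8, 0.2]
opening: 0.0851
[0.4, 3.7, 70.7]
```

View pics/x2.png

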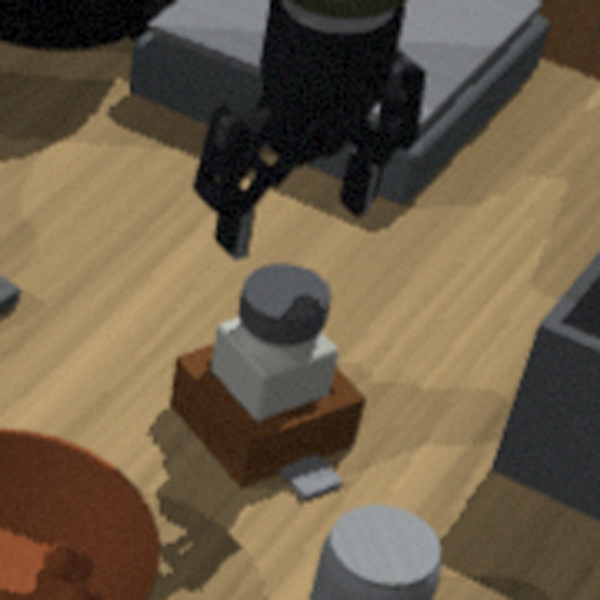

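The fingers straddle the cap at (285,290) in this view. Descending.

```bash
python3 -m pendant '[85,0,4,16,0, 85,0,0,18,0, 85,0,0,18,0, 85,0,0,13,0, 85,0,0,5,0]' 40
python3 -c "
from h import *
print(shift([.6135,.263,.088]))"
python3 -m pendant '[54,0,0,0,0, 54,0,0,0,0, 54,0,0,0,0, 50,0,0,0,0, 50,0,0,0,0]' 40
python3 -c "
from h import *
print(status.read_state()['force'])
snap('scene','y2.png',(360,60,540,240))"
```

```text
time_s: 29.57
eef_pos: [0.6146, 0.2625, 0.0897]
tool_rot: [-3.141, -0.001, 2.707]
force: [-0.5, 0.2, 0.8]
opening: 0.0851
[1.2, -0.0, 1.7]
time_s: 29.98
eef_pos: [0.6156, 0.2631, 0.0921]
tool_rot: [3.141, 0.002, 2.707]
force: [-1.6, -3.1, 6.8]
opening: 0.0551
[-1.6192195  -3.09144142  6.83458052]
```

View pics/y2.png

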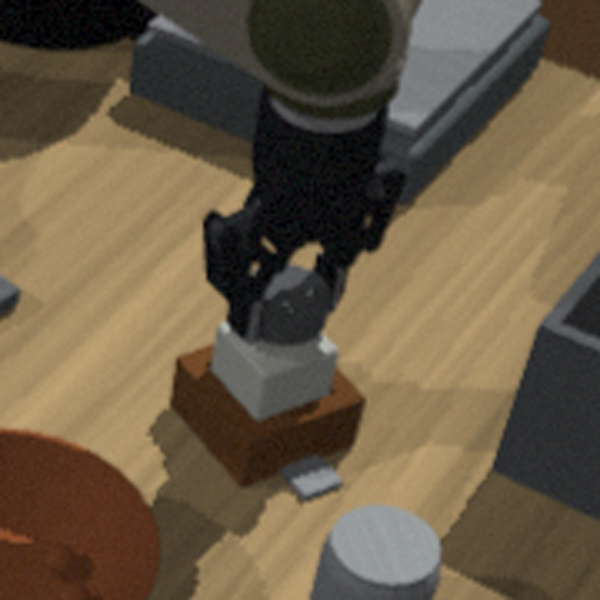

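The cap is gripped between the pads, opening 55 mm. I'll clamp hard and turn anticlockwise, rising slightly.

```bash
python3 -m pendant '[45,0,0,0,0, 45,0,0,0,0, 45,0,0,0,0, 45,0,0,-0.1,-4, 45,0,0,-0.1,-6]' 100
python3 -c "
from h import *
s=status.read_state();print(s['force'],s['ft_torque'])"
python3 -m pendant '[45,0,0,-0.1,-6, 45,0,0,-0.1,-6, 45,0,0,-0.1,-6, 45,0,0,-0.2,-6, 45,0,0,-0.2,-6]' 100
python3 -c "
from h import *
s=status.read_state();print(s['force'],s['ft_torque'],s['qpos'])
snap('scene','z2.png',(360,60,540,240))"
```

```text
time_s: 30.45
eef_pos: [0.6158, 0.2636, 0.0925]
tool_rot: [3.14, 0.003, 2.885]
force: [0.3, 0.2, 7.1]
opening: 0.0538
[0.31196251 0.24264015 7.14560447] [-0.0309346   0.06944722 -0.00682092]
time_s: 30.87
eef_pos: [0.6159, 0.2637, 0.0932]
tool_rot: [3.141, 0.004, -2.872]
force: [-1.0, 0.4, 6.0]
opening: 0.0539
[-1.04905292  0.40928184  6.04845535] [ 0.02417739  0.04875213 -0.07121569] [ 2.29987953e-01  7.50152848e-01  1.17330178e+00  3.16790948e-04
  1.21430008e+00 -1.61010889e+00]
```

View pics/z2.png

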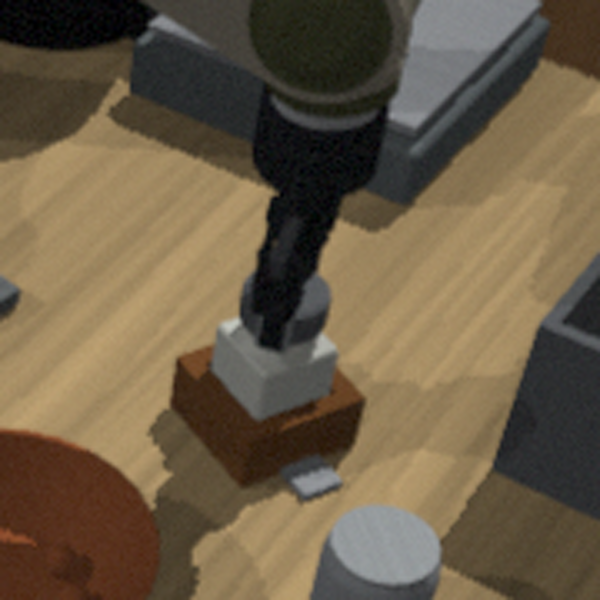

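```bash
python3 -m pendant '[45,0,0,-0.2,-6, 45,0,0,-0.2,-6, 45,0,0,-0.2,-6, 45,0,0,-0.2,-6, 45,0,0,-0.2,-5]' 100
python3 -c "
from h import *
s=status.read_state();print(s['force'],s['ft_torque'],s['tool_rot'])
for c in ('scene',):
    vision.capture(c)
    for t in ('cap','jar','holder','cap_center'): print(t,[(np.round(r['at'],4).tolist(),round(r['p'],2)) for r in vision.place_of(c,t)][:1])
"
```

```text
time_s: 31.33
eef_pos: [0.6158, 0.2638, 0.0941]
tool_rot: [-3.14, 0.003, -2.366]
force: [-0.0, 0.0, 6.8]
opening: 0.0537
[-4.75360180e-02  3.77026672e-03  6.82338370e+00] [ 0.14975306  0.06253973 -0.04775466] [-3.1400911   0.00335032 -2.36624186]
cap [([0.618, 0.2622, 0.0976], 0.53)]
jar [([0.6136, 0.2657, 0.0095], 0.65)]
holder [([0.6156, 0.2609, 0.0034], 0.9)]
cap_center [([0.616, 0.2647, 0.1143], 0.63)]
```

The total turn is 1.21 rad. A gentle lift next, watching whether the jar follows.

```bash
python3 -m pendant '[45,0,0,-1,0, 45,0,0,-1.5,0, 45,0,0,-2,0, 45,0,0,-2,0, 45,0,0,-1.5,0]' 100
python3 -c "
from h import *
s=status.read_state();print(s['force'],s['ft_torque'],s['tool_rot'])
snap('scene','aa2.png',(360,60,540,240))"
```

```text
time_s: 32.0
eef_pos: [0.6147, 0.2633, 0.1001]
tool_rot: [3.141, -0.001, -2.371]
force: [0.4, -0.6, -1.0]
opening: 0.0541
[ 0.3743062  -0.59851335 -1.02836907] [ 0.03889541  0.02442318 -0.0118438 ] [ 3.14125117e+00 -5.56084838e-04 -2.37142614e+00]
```

View pics/aa2.png

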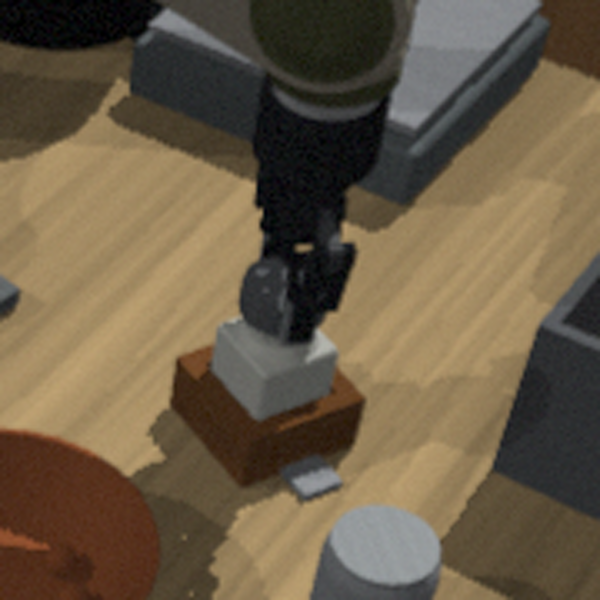

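The downward force is only about 1 N, roughly the cap's weight, and the jar stays seated. I'll lift another 23 mm.

```bash
python3 -m pendant '[45,0,0,-3,0, 45,0,0,-5,0, 45,0,0,-6,0, 45,0,0,-6,0, 45,0,0,-3,0]' 100
python3 -m pendant '[45,0,0,0,0, 45,0,0,0,0, 45,0,0,0,0, 45,0,0,0,0, 45,0,0,0,0]' 100
python3 -c "
from h import *
s=status.read_state();print(s['force'],s['tool_rot'],s['time_s'])
d=snap('scene','bb2.png',(360,60,540,240)); snap('scene','bb3.png'); snap('top','bb4.png')
for c in ('scene','top'):
    for t in ('cap','cap_center','jar_mouth','jar','cup_base'): print(c,t,[(np.round(r['at'],4).tolist(),round(r['p'],2)) for r in vision.place_of(c,t)][:1])
"
```

```text
time_s: 32.47
eef_pos: [0.6153, 0.2634, 0.1246]
tool_rot: [-3.141, 0.001, -2.371]
force: [1.1, -0.5, -0.5]
opening: 0.054
time_s: 32.88
eef_pos: [0.6148, 0.2633, 0.1229]
tool_rot: [3.141, -0.0, -2.371]
force: [-0.3, 0.4, -0.6]
opening: 0.054
[-0.29892457  0.37465831 -0.60565415] [ 3.14130666e+00 -4.57228466e-04 -2.37143170e+00] 32.8833
scene cap [([0.6154, 0.2596, 0.127], 0.79)]
scene cap_center [([0.6147, 0.2629, 0.139], 0.75)]
scene jar_mouth [([0.6104, 0.2644, 0.1121], 0.65)]
scene jar [([0.6131, 0.2641, 0.0106], 0.66)]
scene cup_base [([0.6278, -0.2221, -0.0019], 0.68)]
top cap [([0.614, 0.2624, 0.1326], 0.6)]
top cap_center [([0.6125, 0.26, 0.1381], 0.53)]
top jar_mouth [([0.5268, -0.1758, 0.044], 0.62)]
top jar [([0.6183, 0.2638, 0.0125], 0.95)]
top cup_base [([0.6313, -0.2243, 0.0018], 0.9)]
```

View pics/bb2.png

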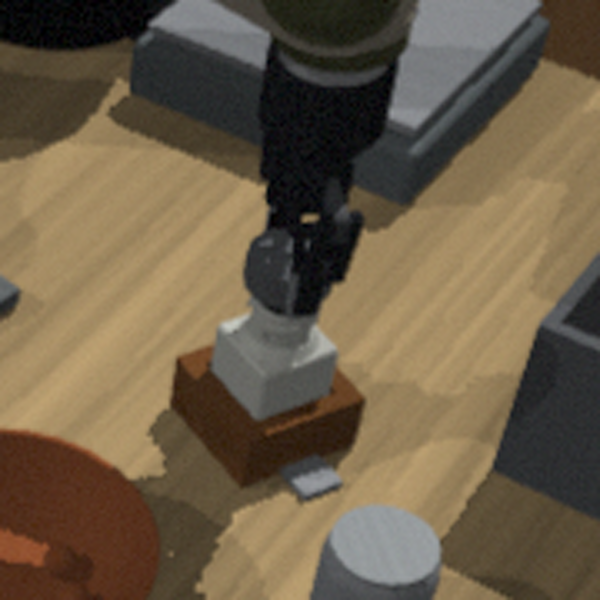

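View pics/bb3.png

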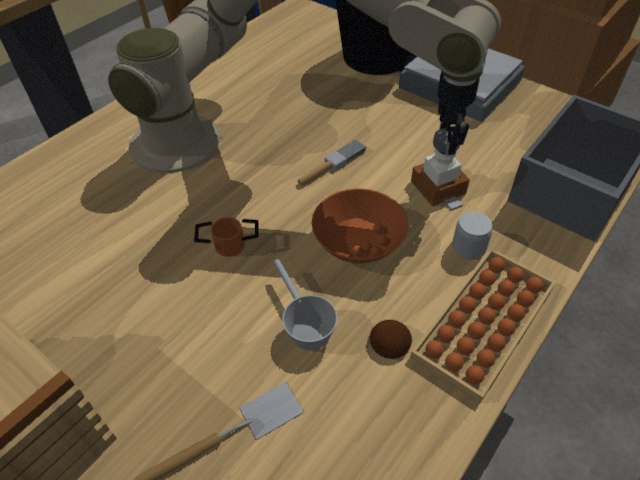

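View pics/bb4.png

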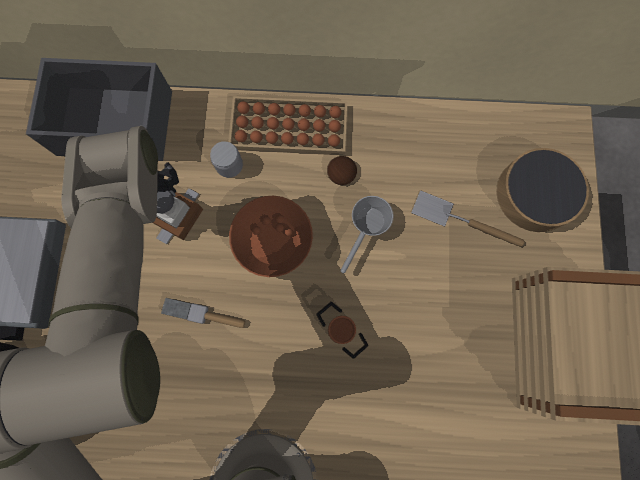

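The cap is above the jar neck and the jar is seated, but I want to be sure the cap is level, so I'll enlarge with contrast.

```bash
python3 - <<'E'
from h import *
im=cv2.imread("pics/bb3.png")[120:190,415:485]
im=cv2.resize(im,None,fx=8,fy=8,interpolation=cv2.INTER_CUBIC); g=np.clip((im/255.)**.55*255,0,255).astype(np.uint8)
d=vision.capture("scene")
for z in(.126,.148):
    P=np.array([proj(d,(.6148+.0283*np.cos(q),.2633+.0283*np.sin(q),z)) for q in np.linspace(0,2*np.pi,60)])
    cv2.polylines(g,[((P-[415,120]+.5)*8).astype(np.int32)],True,(0,255,0),1)
cv2.imwrite("pics/cc.png",g)
E
```

```text
(no output)
```

View pics/cc.png

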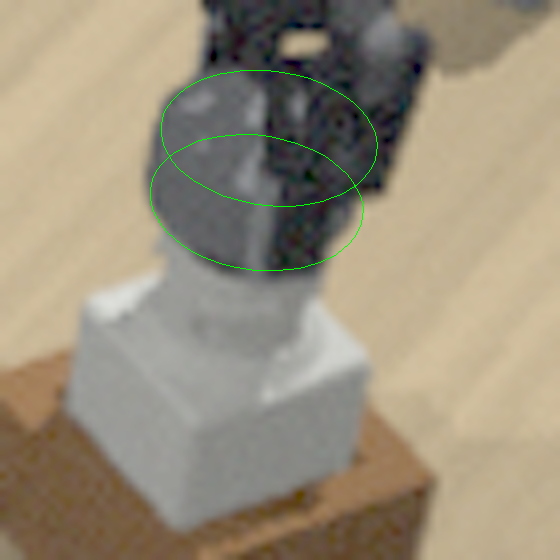

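The outline of a level cap with its lower edge at 126 mm, 14 mm above the mouth, fits the picture to within a pixel or two. The jar is seated, and the cup and balls are as left, so I'm handing in.

```bash
python3 -c "
from cell import robot,status
print(robot.close_job()); print(status.read_state()['time_s'])"
```

```text
the job is handed in; nothing more can be done
None
the job is handed in; nothing more can be done
```

The job is done and handed in at about 33 s. No verdict was reported, so the results below are from my own checks.

**Balls:** Tool tilt can't be commanded, so I gripped the cup's handle near its end and let the cup pivot down in a loosened grip over the bowl. Four balls rolled out, and a short jerk brought out the fifth. All five were visible in the bowl afterwards.

**Cup:** I rolled it upright on its foot edge and let go. It stands empty at about (0.627, -0.221), roughly 35 mm from where it started, which keeps it clear of the pot.

**Cap:** I turned it 1.21 rad anticlockwise and lifted it free. The pull during the lift was only about 1 N, so the jar stayed seated. The cap is still held at 100 N. A level outline with its lower edge about 14 mm above the mouth fits the last picture to within a pixel or two.

**Checks that failed or disagreed:**
- In the last pictures the bowl lay in shadow and I didn't recount the balls. My last clear count of five was just after I set the cup down.
- The top camera put the cap's lower edge at 0.133 m and the scene camera at 0.127 m. It also gave a wrong jar-mouth position because the arm blocked its view; I went by the scene camera.
- I saw no other object on the table moved.

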